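# Square up a magnifier lens in its gluing jig

## Robot

A 6-joint arm with a two-finger parallel gripper is mounted at the origin on the work surface. World frame = base frame: x ahead of the robot, y to its left, z up, the work surface at z = 0. Lengths are in mm, angles in degrees, forces in N, time in s.
With the tool pointing down it reaches from about 300 to 850 mm from the base axis. Payload 4.2 kg.
Tool frame: the origin (TCP) lies between the finger pads; the fingertips stand 25 mm ahead of it and the grasp point (between the pads) lies 6 mm ahead of it; x points along the fingers, y is the direction in which the jaws open and shut, and the axes are right-handed (so a half turn about x gives the same grasp; the last joint's range is limited). The gripper opens to 91 mm and grips with 3 to 60 N. Pads are 32 mm wide; open, the fingers measure 118 mm over their backs; the gripper's body (76 mm by 178 mm) begins 60 mm behind the grasp point.
Start: joints at [68.64, 18.312, 89.639, -0, 72.044, -1.146], TCP at [198.68, 539.599, 238.976] pointing down, gripper open.
Joint ranges: [-177.97, 177.97], [-48.28, 115.42], [12.27, 149.76], [-77.06, 257.06], [2.81, 150.46], [-146.56, 146.56]. Speed limits (degrees/s): [147.25, 147.25, 180, 180, 180, 180].

## Interface

Orientations are given as [roll, pitch, yaw] about the fixed x, y, z axes, in that order (R = Rz(yaw) Ry(pitch) Rx(roll)).
In Python, from workcell import env gives the robot as it stands.
- The arm moves only by the tool jog_arm, never from a script. Its argument "plan" is one flat list of numbers, 4 for each row, row after row: the shift along the tool's x, y, z in cm, then the turn about the tool's x in units of 6 degrees (1.0 is 6 degrees). In form: [tx, ty, tz, turn, tx, ty, tz, turn, ...]. A call has 1 to 12 rows; each row shifts and turns the commanded pose from where the row before left it, along the tool's axes as they then stand; what a row does not reach is not made up. A row lasts 1/12 s, in which the tool goes at most 41.7 mm and 7.16 degrees, less where a joint would pass 70% of its speed; a pose out of reach is approached as far as the arm can. A call with a gripper value outside its range is refused whole. "claw" is the finger opening in cm, from 0 to 9.12, set as the call begins (left out, the last holds). The fingers move at their own pace and stop on an object; "newtons" is the grip in N (left out, the last holds). Time passes only in rows, so rows that do not move let the fingers close. It gives the time, the measured TCP pose, the force and the opening at its end, in the units of the state.
- env.state(): the state, without advancing time (a new reading comes with each control period).
- env.grab_frame(name): name is "scene" or "top" or "wrist"; returns the picture (384x512x3 uint8, red, green, blue); there is no depth.
- env.calibration(name): a dict with "vertical_fov" (degrees; the focal length in pixels is half the picture's height over the tangent of half this angle, whatever the lens; pixels are square), "cx", "cy" (the principal point, pixels), "origin" and "orientation" of the camera in the world; the wrist camera has in their place "T_tool_cam" (4x4, takes a point from camera to tool coordinates, whose origin is the TCP and whose axes are the tool frame's). Camera axes: x right, y down, z forward; pixel columns grow to the right and rows downward; lengths in mm; the calibration is good to about 2 mm. A picture is of the moment at which its call begins: read the wrist's pose just before it. calibration takes no time and is no camera call.
- env.job_done(): hands the job in, once; it reports no verdict.
The state is a dict: "time_s": time; "qpos": joint angles; "qvel": joint speeds; "effort": joint torques, N m; "ee_pos": TCP position; "ee_rot": TCP orientation; "force": force on the tool from outside, world axes, zero at the start; "torque": the same for the moment, N m; "gripper_width": finger opening in mm.
Only numpy, scipy, OpenCV 4.12 (cv2) and the standard library are available. Lean on these libraries where they do the work, as an engineer would, in place of code of your own. Each camera call takes 0.05 s, during which the arm holds its last target.

## Task

Turn the flat-edged magnifier lens in the gluing jig by fingertip, pressing gently on its top, until its flat edge faces the sliding steel bar with the black handle; then slide the bar in until it lies flush along the flat. The lens is glass: neither the fingers nor the bar may press hard on it (15 N cracks it). Leave bar and lens there, and the other things on the mat where they are.

Things in the scene. Friction and masses are not known exactly. Their poses are not given: they have to be found in the camera images.
- jig: grey metal gluing jig, fixed, plate 150 x 205 x 12 mm on a 2 mm mat. Origin on the lens's turning axis, at the plate's underside (2 mm above the work surface); z up. The bar is on the +y side of the lens and slides along the jig's y axis, on two rails (tops 21 mm above the origin, at x = +-64 mm). Plate spans x +-75 mm, y -65 to +140 mm.
- lens (a joint): lens angle about its upright axis (rad), counter-clockwise from above positive, endless; at 0 (or a whole turn) the flat faces the bar squarely; it starts at least 1 rad away. It turns in place against a steady drag of 0.06 N m and stays where left. A fingertip pressing 7 to 11 N at 30 to 38 mm from the axis drags it round without much slip; a light touch just slips.
- lens_center (a point): centre of the lens's flat top, on the axis, 30 mm above the jig's origin. White disc 100 mm across, 10 mm thick, with pale glass flush in it, cut off along a 60 mm straight edge (the flat) 40 mm from the axis. Its round black seat gives straight down 1 mm per 8 N (6 mm at most) and springs back. 15 N from fingers or bar cracks it. Turns with the lens: y points to the flat.
- lens_flat (a point): middle of the lens's flat edge, at the top, 40 mm from the turning axis; turns with the lens; y points outwards, x runs along the flat.
- bar (a joint): travel of the bar to the lens (m): 0 is fully back, face 72 mm from the lens axis; at 0.032 the face lies on the flat of a square lens (the lens is the only stop there). Slides with about 2.5 N of friction, stays where left. Pushed gently on a flat less than 0.2 rad off square it turns the lens square; on the round edge it jams.
- bar_face (a point): middle of the bar's front face (it looks to the lens, jig's -y), at the height of the lens top. Steel bar 140 mm long (jig's x), 24 mm thick (jig's y, behind the face), from 8.5 mm below to 11.5 mm above this point. Axes as the jig's.
- bar_handle (a point): centre of the black handle block upright on the middle of the bar, 14 mm behind the face (jig's +y): 30 mm along the bar, 16 mm thick in the sliding direction; its top is 17 mm above and the bar's top 15 mm below this point. Axes as the jig's.
- screwdriver: bystander: a screwdriver with a black handle, 160 mm long, 26 mm thick, lying; origin under its middle
- drive: bystander: a flat drive, 70 x 100 x 9 mm, lying; origin under its middle
- screwjar: bystander: a clear jar with a grey cap, 42 mm diameter, 45 mm tall; origin under its middle

How it is judged:
By the outcome, as a careful person would: the job done as asked, in the order asked, and still so for the second after the job is handed in, with the robot touching nothing.
It also fails if it takes over 72 s, if anything falls off the work surface, if the arm or the gripper's body presses on something with over 40 N, if the wrist force passes 120 N, or if a joint passes its speed limit or range.

## Working session

There is one attempt and no reset: what is moved stays moved. The work goes in short steps, Python scripts to look and compute and a tool call to move; the robot and the scene stay as the last step left them, time stands still between calls to the robot, and variables do not carry over. Pictures are saved under pics/ and viewed, and the job is handed in when it is done.

Besides the shell and the picture viewer there is one more tool, called after "Call:" as name(argument=value, ...) on one line, values as JSON. jog_arm: Moves the arm, as the interface text tells. Its arguments: {"type":"object","properties":{"plan":{"type":"array"},"claw":{"type":"number"},"newtons":{"type":"number"}},"required":["plan"]}

```bash
mkdir -p pics
python3 - <<'E'
from workcell import env
import cv2
print(env.state())
for n in ["scene","top","wrist"]:
    print(n,env.calibration(n))
    cv2.imwrite(f"pics/{n}0.png",cv2.cvtColor(env.grab_frame(n),cv2.COLOR_RGB2BGR))
E
```

```text
{'time_s': 0.0, 'qpos': array([ 6.86402315e+01,  1.83514066e+01,  8.97065362e+01,  1.22489367e-04,
        7.20424617e+01, -1.14600612e+00]), 'qvel': array([ 0.03192084, -0.02067997,  0.03830356,  0.0423801 , -0.12656541,
       -0.10694721]), 'effort': array([ 1.10174960e-04, -4.12456727e+01, -2.31970328e+01,  7.28714210e-02,
        4.57057462e-02, -1.41769824e-04]), 'ee_pos': array([198.50952864, 539.16126374, 238.12170131]), 'ee_rot': array([ -91.21246172,   89.89959551, -111.42626196]), 'force': array([-0.41132638,  0.19523096,  0.11213196]), 'torque': array([ 0.02721806,  0.01273133, -0.02117801]), 'gripper_width': 91.06583570755097}
scene {'vertical_fov': 52.65609168941475, 'cx': 253.81067798711894, 'cy': 194.37931993186294, 'origin': array([1074.35026511,   62.61405345,  514.17806221]), 'orientation': array([-130.07356256,   -0.23880189,  104.00144047])}
top {'vertical_fov': 49.76309635586291, 'cx': 260.5677490697955, 'cy': 190.41919828260836, 'origin': array([463.3712765 , -38.74354251, 792.72715461]), 'orientation': array([-169.86344909,   -2.68089402,  -88.69295942])}
wrist {'vertical_fov': 62.88919817806584, 'cx': 254.61978688395888, 'cy': 190.40768645976942, 'T_tool_cam': array([[ 9.55077674e-04, -2.94371342e-01,  9.55690641e-01,
        -1.45417685e+02],
       [ 9.99999001e-01,  1.27690158e-03, -6.06047045e-04,
         4.70118131e-01],
       [-1.04192001e-03,  9.55690265e-01,  2.94372267e-01,
        -8.55252276e+01],
       [ 0.00000000e+00,  0.00000000e+00,  0.00000000e+00,
         1.00000000e+00]])}
```

View pics/top0.png

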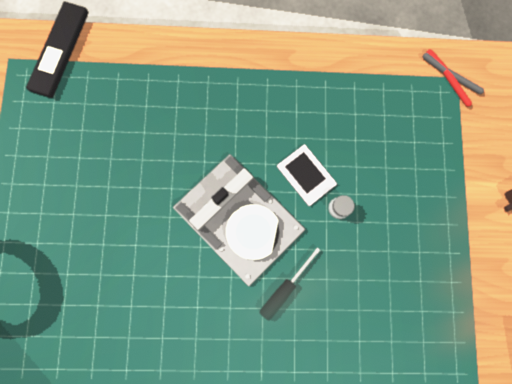

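View pics/scene0.png

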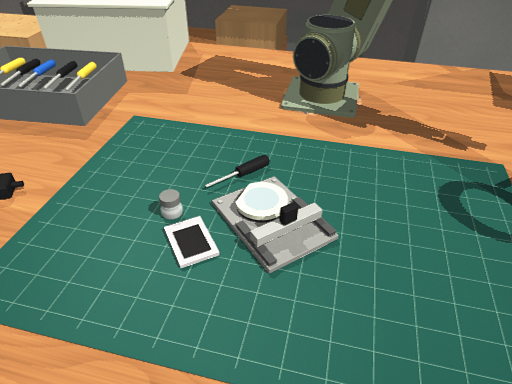

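View pics/wrist0.png

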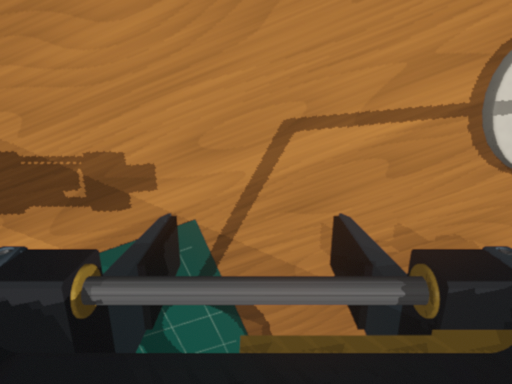

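```bash
cat > h.py <<'E'
from workcell import env
import numpy as np, cv2
from scipy.spatial.transform import Rotation as Ro
def cam(n,st=None):
    c=env.calibration(n); f=192/np.tan(np.radians(c["vertical_fov"]/2))
    K=np.array([[f,0,c["cx"]],[0,f,c["cy"]],[0,0,1]])
    if n=="wrist":
        st=st or env.state(); T=np.eye(4); T[:3,:3]=Ro.from_euler('xyz',st['ee_rot'],degrees=True).as_matrix(); T[:3,3]=st['ee_pos']
        T=T@c["T_tool_cam"]; return K,T[:3,:3],T[:3,3]
    return K,Ro.from_euler('xyz',c['orientation'],degrees=True).as_matrix(),c['origin']
def unproj(C,uv,z):
    K,R,o=C; d=R@np.linalg.inv(K)@np.array([uv[0],uv[1],1.]); return o+d*(z-o[2])/d[2]
def proj(C,P):
    K,R,o=C; p=(K@R.T@(np.atleast_2d(P)-o).T).T; return p[:,:2]/p[:,2:]
def save(n,name,crop=None,s=1):
    im=cv2.cvtColor(env.grab_frame(n),cv2.COLOR_RGB2BGR)
    cv2.imwrite(f"pics/{name}_raw.png",im)
    if crop: im=im[crop[1]:crop[3],crop[0]:crop[2]]
    cv2.imwrite(f"pics/{name}.png",cv2.resize(im,None,fx=s,fy=s,interpolation=cv2.INTER_CUBIC));
E
python3 - <<'E'
import cv2
im=cv2.imread("pics/top0.png")[145:295,165:365]
cv2.imwrite("pics/top0z.png",cv2.resize(im,None,fx=4,fy=4,interpolation=cv2.INTER_CUBIC))
im=cv2.imread("pics/scene0.png")[150:290,150:350]
cv2.imwrite("pics/scene0z.png",cv2.resize(im,None,fx=4,fy=4,interpolation=cv2.INTER_CUBIC))
E
```

```text
(no output)
```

View pics/top0z.png

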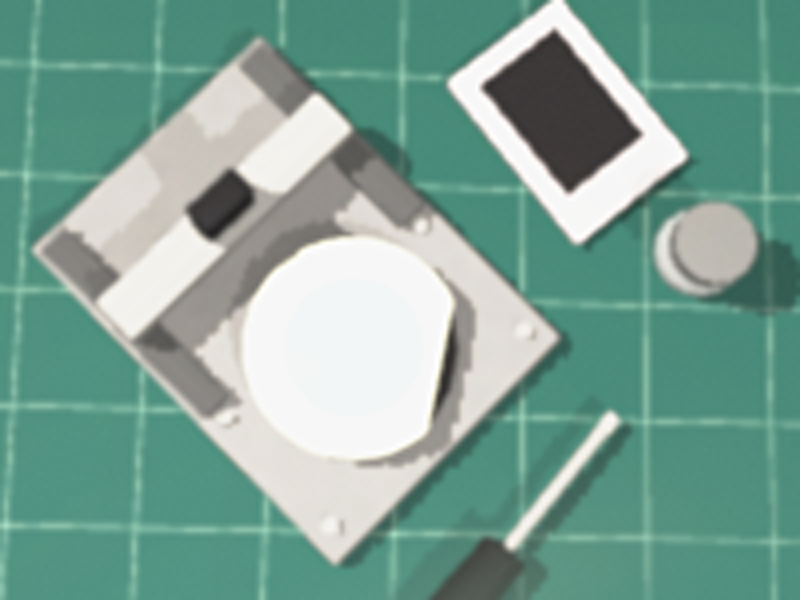

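View pics/scene0z.png

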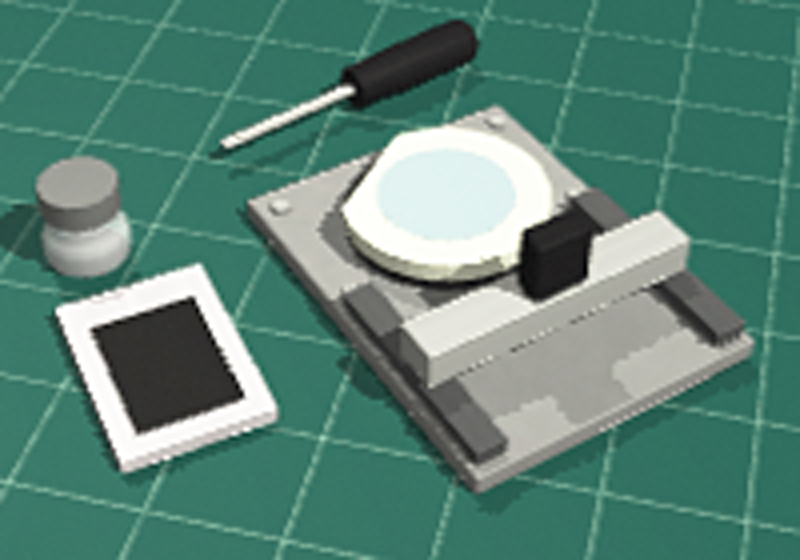

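Run:
```python
from h import *
from scipy.optimize import least_squares
T=cam("top");S=cam("scene")
t=lambda x,y:np.array([(x+.5)/4+165-.5,(y+.5)/4+145-.5])
s=lambda x,y:np.array([(x+.5)/4+150-.5,(y+.5)/4+150-.5])
ct=[t(33,248),t(258,38),t(562,340),t(340,565)]
for c in ct: print(unproj(T,c,14))
cs=[s(752,340),s(477,480),s(248,203),s(498,108)]
for c in cs: print('s',unproj(S,c,14))
loc=lambda o:np.array(o)
# determine handedness: +y toward bar; order in world
def model(p,P):
    c,sn=np.cos(p[2]),np.sin(p[2]); P=np.array(P,float)
    return np.c_[p[0]+c*P[:,0]-sn*P[:,1],p[1]+sn*P[:,0]+c*P[:,1],P[:,2]+2]
B=[(75,140,12),(-75,140,12),(-75,-65,12),(75,-65,12)]
for CB in (B,[(-a,b,c) for a,b,c in B]):
  for Cs,w in ((((T,ct),),'top'),(((S,cs),),'scene'),(((T,ct),(S,cs)),'both')):
    best=None
    for y0 in range(0,360,45):
        r=least_squares(lambda p:np.concatenate([(proj(C,model(p,CB))-np.array(c)).ravel() for C,c in Cs]),[480,-20,np.radians(y0)],x_scale=[10,10,.1])
        if best is None or r.cost<best.cost: best=r
    print(w,best.x[:2],np.degrees(best.x[2]),best.cost,np.round(best.fun,1))
for a in (t(455,295),t(430,430),t(300,350),t(315,95)): print(unproj(T,a,32))
l=[unproj(T,a,32) for a in (t(456,293),t(431,428))]
print('flat dir',l[1]-l[0])
for a in (t(188,208),t(250,205),t(220,237),t(236,170)): print('handle top',unproj(T,a,2+30+32))
```

```text
[567.44084047  92.32194295  14.        ]
[673.01893893  -9.4661713   14.        ]
[ 530.8919759  -158.03351086   14.        ]
[425.02041171 -55.98392279  14.        ]
s [568.32102405  92.76234819  14.        ]
s [675.50998886  -9.41957761  14.        ]
s [ 535.17891617 -155.11490938   14.        ]
s [429.66250238 -51.6417416   14.        ]
top [527.71291536 -62.40863573] -42.94392923563806 12413.37847115608 [ 57.1 -55.  -55.6  52.1 -53.9  54.3  57.1 -60.1]
scene [541.70478025 -62.32505163] 385.9663426927304 8606.0806791343 [  2.9  -7.5  45.1 -91.8   5.9 -10.1 -44.8  67.5]
both [531.13311761 -67.04443868] -21.98810055905003 22284.50618043622 [ 32.9 -43.3 -57.2  81.  -31.9  49.9  54.2 -80.1 -39.7  29.8  70.1 -55.3
  39.8 -25.  -69.7  37.6]
top [523.18832642 -59.89754894] 316.1595390044543 1.46415157432468 [-0.4  0.7  0.7 -0.6  0.4 -0.7 -0.6  0.5]
scene [525.28517885 -58.13363017] -44.02118941510838 1.6942107268100999 [ 1.1  0.3 -0.2  0.5 -0.7 -0.5 -0.2 -1. ]
both [523.88847444 -59.07628032] 316.08678138236536 4.834993787710983 [-0.8  0.2  0.4 -1.  -0.1 -1.  -1.1  0.1  0.6 -0.4 -0.4 -0.3 -1.  -1.
 -0.6 -1.5]
[ 548.80109779 -105.41666402   32.        ]
[486.74074702 -94.93359584  32.        ]
[521.53675982 -34.64000294  32.        ]
[641.45038163 -37.89273141  32.        ]
flat dir [-6.20892134e+01  1.04922812e+01  1.13686838e-13]
handle top [580.64289541  16.81337887  64.        ]
handle top [582.82950329 -10.56890623  64.        ]
handle top [568.07158191   2.1444888   64.        ]
handle top [598.45860654  -3.75523042  64.        ]
```

```bash
cat >> h.py <<'E'
def tool(st=None):
    st=st or env.state(); return Ro.from_euler('xyz',st['ee_rot'],degrees=True).as_matrix(),st['ee_pos']
def shift(target):
    R,p=tool(); d=R.T@(np.array(target)-p)/10; print('tool shift cm',np.round(d,2)); return d
def rep():
    st=env.state();R,p=tool(st)
    print('t',round(st['time_s'],2),'p',np.round(p,2),'ytool ang',round(np.degrees(np.arctan2(R[1,1],R[0,1])),2),'down',np.round(R[:,0],4),'q',np.round(st['qpos'],1),'F',np.round(st['force'],2),'w',round(st['gripper_width'],1))
J0=np.array([523.9,-59.1]); YAW=np.radians(-43.9)
def jig(x,y,z): c,s=np.cos(YAW),np.sin(YAW); return np.array([J0[0]+c*x-s*y,J0[1]+s*x+c*y,z+2])
E
python3 - <<'E'
from h import *
rep(); print(tool()[0].round(4)); shift([524,-59,200])
T=cam("top")
t=lambda x,y:np.array([(x+.5)/4+165-.5,(y+.5)/4+145-.5])
for a in (t(188,208),t(250,205),t(220,237),t(236,170)): print('handle top',unproj(T,a,75.5))
print(jig(0,86,73.5))
E
```

```text
t 0.15 p [198.55 539.26 238.33] ytool ang 69.78 down [-5.0e-04 -1.3e-03 -1.0e+00] q [68.6 18.3 89.7  0.  72.  -1.1] F [-0.06  0.38 -0.85] w 91.1
[[-5.000e-04  3.456e-01  9.384e-01]
 [-1.300e-03  9.384e-01 -3.456e-01]
 [-1.000e+00 -1.400e-03 -0.000e+00]]
tool shift cm [  3.89 -44.89  51.21]
handle top [578.79223895  15.93663839  75.5       ]
handle top [580.94434009 -11.01352849  75.5       ]
handle top [566.4193126    1.49923721  75.5       ]
handle top [596.32680139  -4.3073789   75.5       ]
[583.53255723   2.8673956   75.5       ]
```

Call:
jog_arm(plan=[0.1,-2.5,2.85,0,0.1,-2.5,2.85,0,0.1,-2.5,2.85,0,0.1,-2.5,2.85,0,0.1,-2.5,2.85,0,0.1,-2.5,2.85,0,0.1,-2.5,2.85,0,0.1,-2.5,2.85,0,0.1,-2.5,2.85,0,0.1,-2.5,2.85,0,0.1,-2.5,2.85,0,0.1,-2.5,2.85,0], claw=5.2)

```text
time_s: 1.15
ee_pos: [416.3, 138.1, 226.9]
ee_rot: [72.4, 90.0, 52.2]
force: [0.2, 0.8, 0.2]
gripper_width: 51.9
```

Call:
jog_arm(plan=[0.1,-2.5,2.85,0,0.1,-2.5,2.85,0,0.1,-2.5,2.85,0,0.1,-2.5,2.85,0,0.1,-2.5,2.85,0,0.1,-2.4,2.8,0,0,0,0,1.15,0,0,0,1.15,0,0,0,1.15,0,0,0,1.15,0,0,0,1.15,0,0,0,1.15])

```text
time_s: 2.15
ee_pos: [524.3, -58.9, 220.6]
ee_rot: [-134.1, 90.0, 163.9]
force: [0.2, -0.2, 1.1]
gripper_width: 52.0
```

Call:
jog_arm(plan=[0,0,0,1.15,0,0,0,1.15,0,0,0,1.15,0,0,0,1.15,0,0,0,1.15,0,0,0,1.15,0,0,0,1.15,0,0,0,1.15,0,0,0,1.15,0,0,0,1.15,0,0,0,1.15,0,0,0,1.15])

```text
time_s: 3.15
ee_pos: [524.2, -58.8, 220.6]
ee_rot: [-50.0, 90.0, 165.2]
force: [0.8, 0.5, 0.0]
gripper_width: 52.2
```

Run:
```python
from h import *
rep();save("wrist","w1");rep()
```

```text
t 3.15 p [524.24 -58.78 220.59] ytool ang -54.76 down [-8.e-04  2.e-04 -1.e+00] q [-7.7 14.8 97.4  0.  67.8 47.1] F [0.78 0.48 0.02] w 52.2
t 3.2 p [524.3  -58.8  220.64] ytool ang -54.97 down [-6.e-04  2.e-04 -1.e+00] q [-7.7 14.8 97.4  0.  67.8 47.3] F [-0.5   0.61  0.41] w 51.8
```

View pics/w1.png

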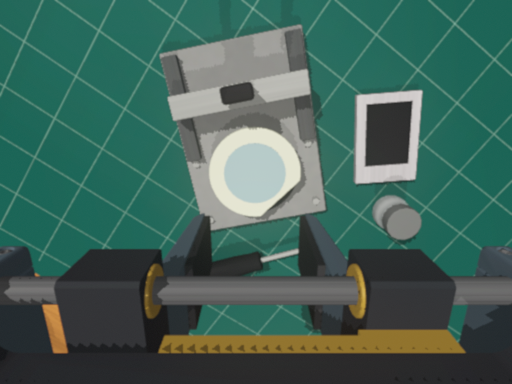

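```bash
python3 - <<'E'
from h import *
im=cv2.imread("pics/w1_raw.png")
C=cam("wrist")
for uv in [(162,55),(301,27),(325,212),(206,231)]: print(unproj(C,uv,14).round(1))
hsv=cv2.cvtColor(im,cv2.COLOR_BGR2HSV)
m=((hsv[...,2]>215)).astype(np.uint8); 
z=np.zeros_like(m); z[120:220,200:310]=m[120:220,200:310]
cn=max(cv2.findContours(z,0,2)[0],key=cv2.contourArea)[:,0]
P=np.array([unproj(C,c,32)[:2] for c in cn]); print(len(P),cn.min(0),cn.max(0))
# robust circle fit with r=50
from scipy.optimize import least_squares
r=least_squares(lambda p:np.hypot(P[:,0]-p[0],P[:,1]-p[1])-50,[524,-59],loss='soft_l1',f_scale=1)
d=np.hypot(*(P-r.x).T); a=np.degrees(np.arctan2(*(P-r.x).T[::-1]))
print('center',r.x); 
for lo in range(-180,180,15):
    k=(a>=lo)&(a<lo+15); print(lo,k.sum(),d[k].mean().round(1) if k.any() else None,end='; ')
k=(d<46.5); n=a[k]; Q=P[k]; u,s,v=np.linalg.svd(Q-Q.mean(0)); nn=v[1]; nn*=np.sign(nn@(Q.mean(0)-r.x)); print('flat normal',np.degrees(np.arctan2(nn[1],nn[0])),nn@(Q.mean(0)-r.x),s,k.sum())
print(unproj(C,(236,91),75.5),unproj(C,(209,100),43.5),unproj(C,(205,119),1))
E
python3 -c "
import cv2
im=cv2.imread('pics/w1_raw.png')[10:250,140:440]
cv2.imwrite('pics/w1z.png',cv2.resize(im,None,fx=2.5,fy=2.5,interpolation=cv2.INTER_CUBIC))"
```

```text
[567.3  90.5  14. ]
[670.8 -11.3  14. ]
[ 528.7 -157.    14. ]
[425.6 -53.6  14. ]
113 [210 128] [299 215]
center [522.56378498 -58.47994077]
-180 9 48.7; -165 4 48.4; -150 3 47.9; -135 0 None; -120 2 39.7; -105 2 38.4; -90 0 None; -75 4 45.4; -60 1 48.6; -45 6 48.4; -30 8 48.8; -15 3 49.0; 0 8 49.1; 15 5 49.3; 30 5 48.6; 45 7 49.7; 60 6 49.9; 75 6 49.8; 90 9 49.5; 105 4 49.6; 120 2 49.5; 135 8 49.0; 150 7 49.1; 165 4 48.9; flat normal -100.82677906540808 38.202503101595745 [30.48967071  0.95919396] 6
[583.65001446   4.8422855   75.5       ] [560.41530815  23.50339675  43.5       ] [536.16888325  20.38889033   1.        ]
```

View pics/w1z.png

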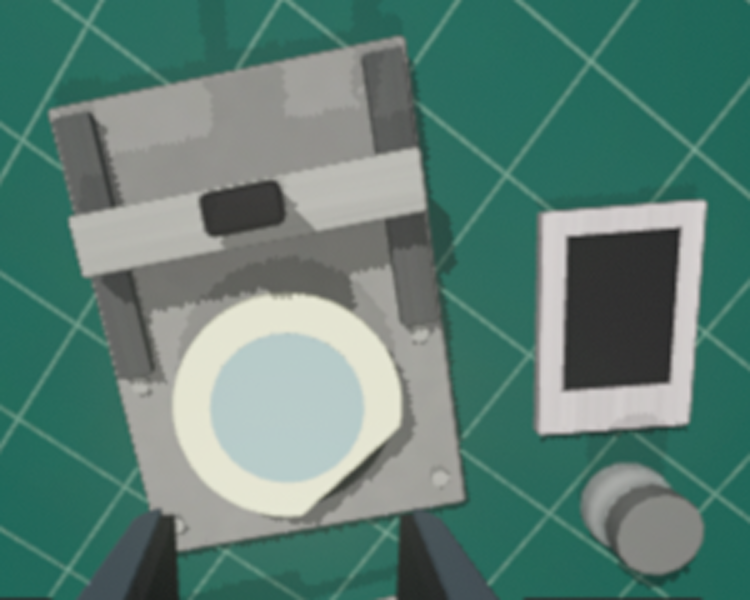

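Run:
```python
from h import *
shift([522.9,-59,61])
```

```text
tool shift cm [15.96 -0.06  0.12]
```

Call:
jog_arm(plan=[3,-0.06,0.12,0,3.5,0,0,0,3.5,0,0,0,3.2,0,0,0,1.8,0,0,0,0.8,0,0,0,0.15,0,0,0,0,0,0,0])

```text
time_s: 3.87
ee_pos: [523.6, -59.1, 61.7]
ee_rot: [151.3, 90.0, 7.0]
force: [-0.6, -0.1, 0.4]
gripper_width: 52.1
```

Call:
jog_arm(plan=[0.05,0,0,0,0.05,0,0,0,0,0,0,0])

```text
time_s: 4.12
ee_pos: [523.9, -59.1, 61.6]
ee_rot: [138.3, 89.9, -6.1]
force: [0.2, -0.3, 0.2]
gripper_width: 52.2
```

Call:
jog_arm(plan=[0.05,0,0.05,0,0.05,0,0.05,0,0.05,0,0,0,0.05,0,0,0,0,0,0,0])

```text
time_s: 4.53
ee_pos: [522.3, -59.6, 58.4]
ee_rot: [-75.4, 90.0, 140.2]
force: [0.2, -0.5, 0.9]
gripper_width: 52.1
```

Run:
```python
from h import *
rep()
```

```text
t 4.53 p [522.28 -59.63  58.37] ytool ang -54.42 down [-1.e-04  1.e-04 -1.e+00] q [ -7.8  24.5 109.9   0.   45.6  46.6] F [ 0.18 -0.49  0.95] w 52.1
```

Call:
jog_arm(plan=[0.05,0,0,0,0,0,0,0,0,0,0,0])

```text
time_s: 4.78
ee_pos: [522.3, -59.6, 57.8]
ee_rot: [-64.6, 90.0, 151.0]
force: [0.3, 0.3, -0.0]
gripper_width: 51.8
```

Call:
jog_arm(plan=[0.05,0,0,0,0,0,0,0,0,0,0,0])

```text
time_s: 5.03
ee_pos: [522.3, -59.6, 57.4]
ee_rot: [-121.8, 90.0, 93.8]
force: [0.3, 0.0, -0.1]
gripper_width: 52.0
```

Call:
jog_arm(plan=[0.05,0,0,0,0,0,0,0,0,0,0,0])

```text
time_s: 5.28
ee_pos: [522.4, -59.6, 57.0]
ee_rot: [162.1, 90.0, 17.6]
force: [0.2, 0.0, 0.6]
gripper_width: 51.6
```

Call:
jog_arm(plan=[0.05,0,0,0,0,0,0,0,0,0,0,0])

```text
time_s: 5.53
ee_pos: [522.4, -59.6, 56.7]
ee_rot: [162.2, 90.0, 17.8]
force: [-1.2, 0.6, 2.4]
gripper_width: 52.3
```

Call:
jog_arm(plan=[0.05,0,0,0,0,0,0,0,0,0,0,0])

```text
time_s: 5.78
ee_pos: [522.4, -59.6, 56.3]
ee_rot: [154.8, 90.0, 10.4]
force: [0.3, 0.2, 5.4]
gripper_width: 52.1
```

Call:
jog_arm(plan=[0.03,0,0,0,0,0,0,0,0,0,0,0])

```text
time_s: 6.03
ee_pos: [522.4, -59.6, 56.2]
ee_rot: [147.9, 90.0, 3.5]
force: [-1.4, -0.2, 5.7]
gripper_width: 52.0
```

Call:
jog_arm(plan=[0.04,0,0,0,0,0,0,0,0,0,0,0])

```text
time_s: 6.28
ee_pos: [522.4, -59.6, 56.0]
ee_rot: [146.4, 90.0, 2.0]
force: [-1.5, 0.8, 7.7]
gripper_width: 51.9
```

Run:
```python
from h import *
rep()
```

```text
t 6.28 p [522.43 -59.62  55.96] ytool ang -54.41 down [ 5.e-04  0.e+00 -1.e+00] q [ -7.8  24.7 110.1   0.   45.2  46.6] F [-1.47  0.76  7.72] w 51.9
```

Now a small trial turn of about 20° CCW, then check force.

Call:
jog_arm(plan=[0.02,0,0,-0.5,0,0,0,-0.5,0,0,0,-0.5,0,0,0,-0.5,0,0,0,-0.5,0,0,0,-0.5])

```text
time_s: 6.78
ee_pos: [522.9, -59.8, 56.0]
ee_rot: [115.5, 89.9, -10.8]
force: [-0.6, -0.4, 8.2]
gripper_width: 52.1
```

Run:
```python
from h import *
rep();save("top","t1",(165,145,365,295),4);save("wrist","w2")
```

```text
t 6.78 p [522.93 -59.84  55.96] ytool ang -36.28 down [ 1.7e-03 -3.0e-04 -1.0e+00] q [ -7.8  24.7 110.   -0.   45.2  28.5] F [-0.59 -0.35  8.17] w 52.1
```

View pics/t1.png

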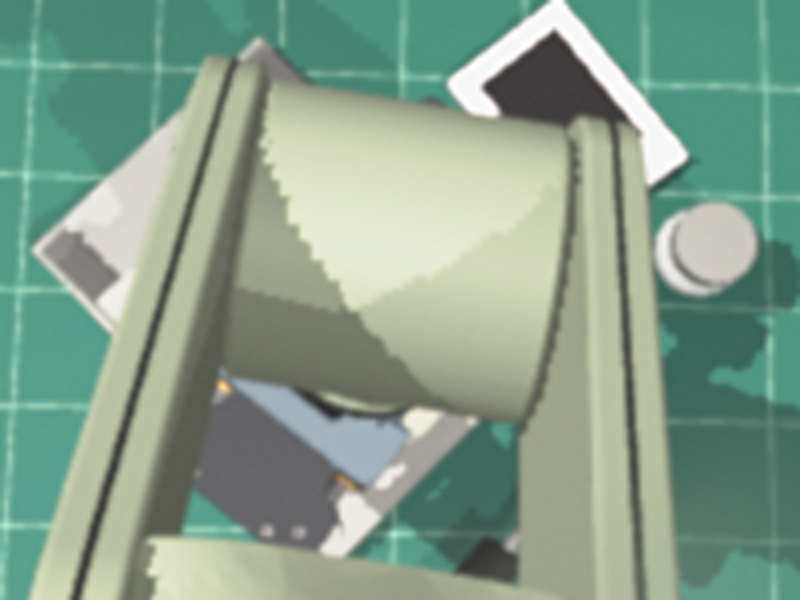

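View pics/w2.png

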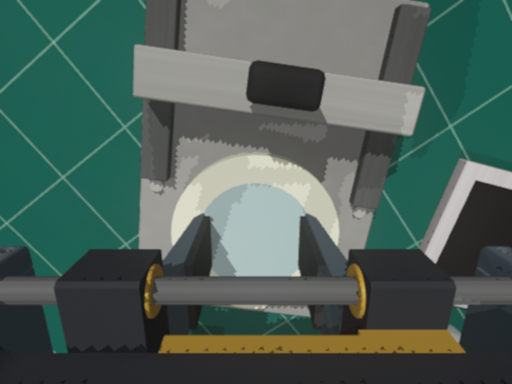

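Run:
```python
from h import *
save("scene","s1",(150,150,350,290),4)
```

```text
(no output)
```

View pics/s1.png

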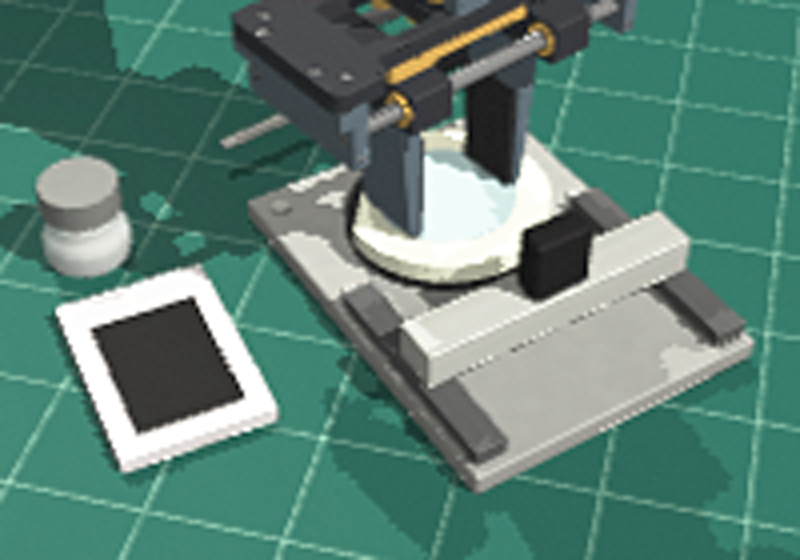

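Call:
jog_arm(plan=[0,0,0,-0.5,0,0,0,-0.5,0,0,0,-0.5,0,0,0,-0.5,0,0,0,-0.5,0,0,0,-0.5,0,0,0,-0.5,0,0,0,-0.5])

```text
time_s: 7.6
ee_pos: [523.7, -59.5, 56.1]
ee_rot: [106.5, 89.8, 4.2]
force: [0.0, -0.7, 7.6]
gripper_width: 52.1
```

Call:
jog_arm(plan=[0,0,0,-0.6,0,0,0,-0.6,0,0,0,-0.6,0,0,0,-0.6,0,0,0,-0.6,0,0,0,-0.6,0,0,0,-0.6,0,0,0,-0.6,0,0,0,0])

```text
time_s: 8.35
ee_pos: [524.0, -59.5, 56.1]
ee_rot: [73.6, 89.8, 0.1]
force: [1.1, 0.9, 7.4]
gripper_width: 52.0
```

Run:
```python
from h import *
rep();save("scene","s2",(150,150,350,290),4);save("wrist","w3")
```

```text
t 8.35 p [524.05 -59.52  56.13] ytool ang 16.5 down [ 0.0041  0.     -1.    ] q [ -7.7  24.7 110.    0.   45.1 -24.3] F [1.08 0.91 7.38] w 52.0
```

View pics/s2.png

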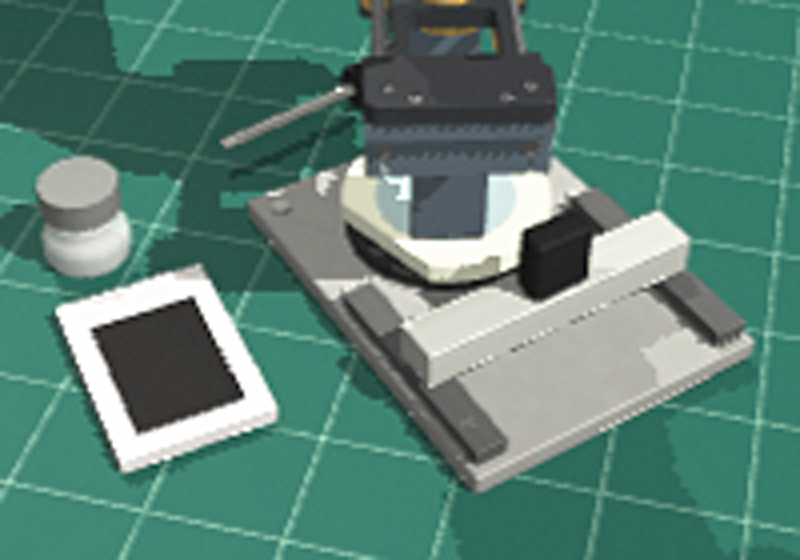

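View pics/w3.png

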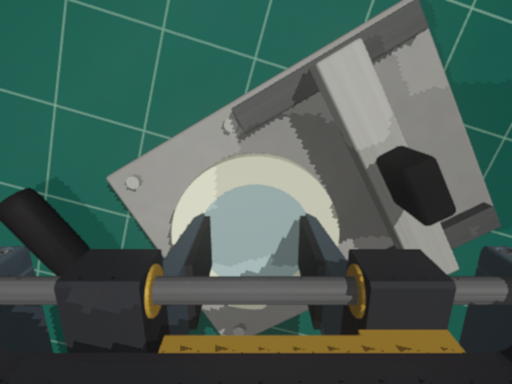

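Run:
```python
from h import *
S=cam("scene");s=lambda x,y:np.array([(x+.5)/4+150-.5,(y+.5)/4+150-.5])
a,b=[unproj(S,s(*p),31) for p in ((342,212),(430,270))]
print(a,b,b-a); d=b-a; print(np.degrees(np.arctan2(-d[0],d[1])), np.linalg.norm(d))
```

```text
[ 548.72921864 -102.70007552   31.        ] [577.11108288 -53.12193438  31.        ] [ 2.83818642e+01  4.95781411e+01 -1.13686838e-13]
-29.78972588173878 57.12724653357834
```

Call:
jog_arm(plan=[0.01,0,0,-0.6,0,0,0,-0.6,0,0,0,-0.6,0,0,0,-0.6,0,0,0,-0.6,0,0,0,-0.6,0,0,0,-0.6,0,0,0,-0.6,0,0,0,-0.6])

```text
time_s: 9.2
ee_pos: [523.9, -59.2, 56.0]
ee_rot: [51.7, 89.8, 10.7]
force: [1.3, 2.5, 7.6]
gripper_width: 52.1
```

Call:
jog_arm(plan=[0.01,0,0,-0.6,0,0,0,-0.6,0,0,0,-0.6,0,0,0,-0.6,0,0,0,-0.6,0,0,0,-0.6,0,0,0,-0.6,0,0,0,-0.6,0,0,0,-0.6,0,0,0,0])

```text
time_s: 10.03
ee_pos: [524.2, -59.2, 56.0]
ee_rot: [17.9, 89.7, 9.1]
force: [0.7, 3.1, 6.8]
gripper_width: 52.2
```

Run:
```python
from h import *
rep();save("scene","s3",(150,150,350,290),4)
```

```text
t 10.03 p [524.2  -59.16  56.02] ytool ang 81.27 down [ 4.5e-03  7.0e-04 -1.0e+00] q [-7.70e+00  2.47e+01  1.10e+02  1.00e-01  4.50e+01 -8.91e+01] F [0.66 3.14 6.77] w 52.2
```

View pics/s3.png

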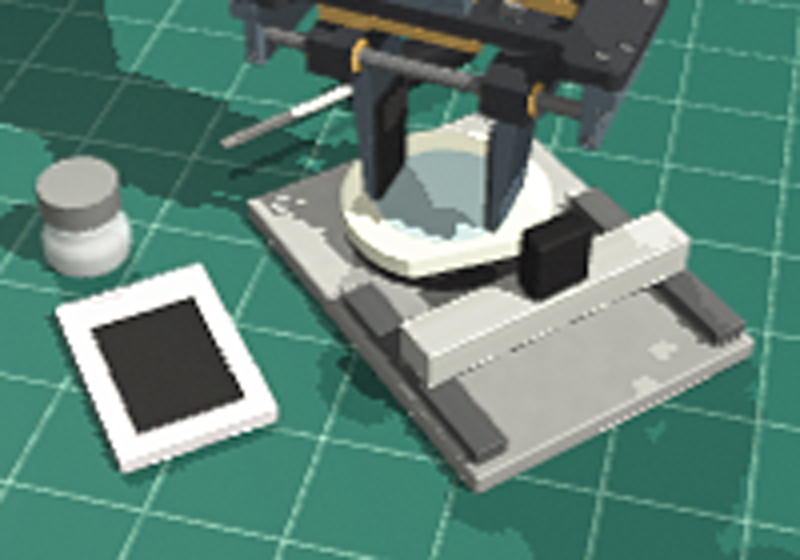

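Run:
```python
from h import *
S=cam("scene");s=lambda x,y:np.array([(x+.5)/4+150-.5,(y+.5)/4+150-.5])
for q in (((408,266),(518,248)),):
  a,b=[unproj(S,s(*p),31) for p in q]
  d=b-a; print(a,b,np.degrees(np.arctan2(-d[0],d[1])), np.linalg.norm(d))
  print([np.degrees(np.arctan2(*(x-[523.5,-59.3,0])[:2][::-1])) for x in (a,b)])
im=cv2.imread("pics/s3_raw.png")[190:230,220:300]
cv2.imwrite("pics/s3z.png",cv2.resize(im,None,fx=10,fy=10,interpolation=cv2.INTER_CUBIC))
```

```text
[577.00758689 -63.41033296  31.        ] [552.88629871 -17.38567615  31.        ] 27.658804601123126 51.96254014410395
[np.float64(-4.392706580749356), np.float64(54.96555038873111)]
```

View pics/s3z.png

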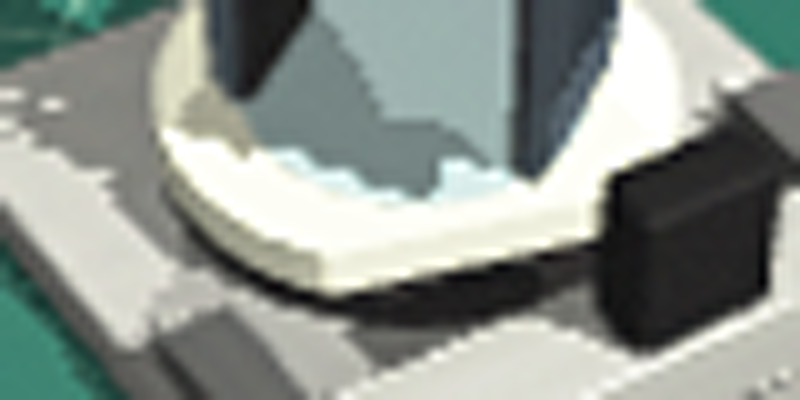

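Run:
```python
from h import *
S=cam("scene")
a,b=[unproj(S,p,31) for p in ((252.05,215.35),(280.05,209.85))]
d=b-a; print(a,b,np.degrees(np.arctan2(-d[0],d[1])), np.linalg.norm(d))
```

```text
[574.82909695 -63.16656451  31.        ] [547.71070582 -16.66505809  31.        ] 30.249553258614956 53.83119203907372
```

Call:
jog_arm(plan=[0.02,0,0,-0.5,0,0,0,-0.5,0,0,0,-0.5,0,0,0,-0.5,0,0,0,-0.2,0,0,0,0])

```text
time_s: 10.58
ee_pos: [524.3, -59.1, 55.9]
ee_rot: [5.1, 89.7, 9.5]
force: [1.0, 3.0, 8.2]
gripper_width: 51.9
```

Run:
```python
from h import *
rep();save("scene","s4",(220,190,300,230),10)
```

```text
t 10.58 p [524.3  -59.11  55.94] ytool ang 94.39 down [ 4.7e-03  8.0e-04 -1.0e+00] q [-7.700e+00  2.470e+01  1.100e+02  1.000e-01  4.500e+01 -1.022e+02] F [1.01 2.95 8.19] w 51.9
```

View pics/s4.png

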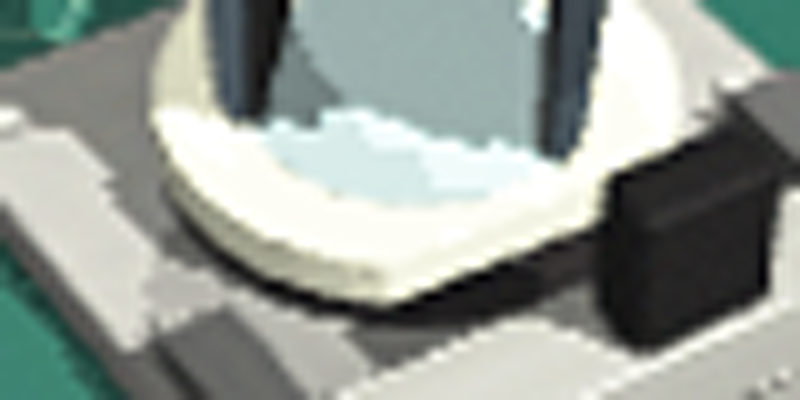

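Call:
jog_arm(plan=[-0.3,0,0,0,-1.5,0,0,0,-3.5,0,0,0,-3.8,0,0,0,-3.8,0,0,0,-2.5,0,0,0,-1,0,0,0,0,0,0,0,0,0,0,0])

```text
time_s: 11.38
ee_pos: [521.6, -59.6, 217.5]
ee_rot: [166.7, 89.9, 171.0]
force: [-0.2, -0.1, -1.2]
gripper_width: 52.2
```

Run:
```python
from h import *
rep();save("wrist","w4");save("scene","s5",(220,190,300,230),10)
```

```text
t 11.38 p [521.63 -59.58 217.49] ytool ang 94.38 down [-1.7e-03  3.0e-04 -1.0e+00] q [  -7.8   14.7   98.     0.    67.4 -102.2] F [-0.21 -0.07 -1.18] w 52.2
```

View pics/w4.png

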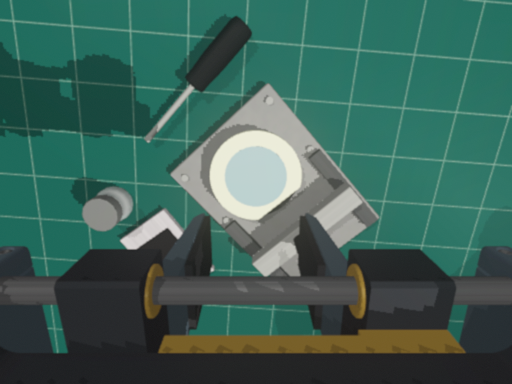

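View pics/s5.png

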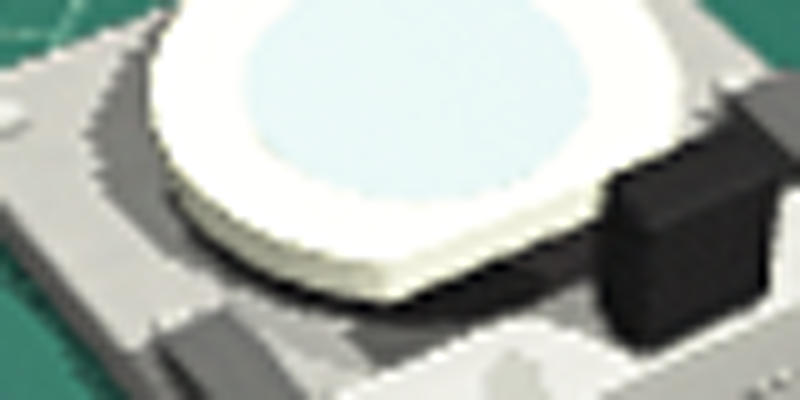

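Run:
```python
from h import *
im=cv2.imread("pics/w4_raw.png")
cv2.imwrite("pics/w4z.png",cv2.resize(im[80:280,160:390],None,fx=3,fy=3,interpolation=cv2.INTER_CUBIC))
C=cam("wrist")
z=np.zeros(im.shape[:2],np.uint8); z[125:225,200:308]=(im[125:225,200:308].min(-1)>165)
up=cv2.GaussianBlur(cv2.resize(z*255,None,fx=4,fy=4,interpolation=cv2.INTER_LINEAR),(0,0),3)
cn=max(cv2.findContours((up>127).astype(np.uint8),0,2)[0],key=cv2.contourArea)[:,0]
cn=(cn+.5)/4-.5
P=np.array([unproj(C,c,32)[:2] for c in cn]); 
from scipy.optimize import least_squares
r=least_squares(lambda p:np.hypot(P[:,0]-p[0],P[:,1]-p[1])-p[2],[524,-59,50],loss='soft_l1',f_scale=.5)
d=np.hypot(*(P-r.x[:2]).T); a=np.degrees(np.arctan2(*(P-r.x[:2]).T[::-1]))
print(r.x)
for lo in range(-180,180,15):
    k=(a>=lo)&(a<lo+15); print(lo,k.sum(),d[k].mean().round(1) if k.any() else None,end='; ')
k=(d<45.5); Q=P[k]; u,s,v=np.linalg.svd(Q-Q.mean(0)); nn=v[1]; nn*=np.sign(nn@(Q.mean(0)-r.x[:2])); print('flat normal',np.degrees(np.arctan2(nn[1],nn[0])),nn@(Q.mean(0)-r.x[:2]),s,k.sum())
```

```text
[520.39822655 -56.76671344  50.57137695]
-180 26 51.5; -165 32 49.9; -150 29 49.9; -135 16 50.3; -120 33 50.5; -105 16 50.5; -90 8 50.7; -75 33 50.7; -60 32 50.9; -45 19 51.9; -30 22 51.6; -15 14 50.9; 0 13 48.1; 15 14 43.0; 30 16 40.0; 45 10 40.2; 60 21 43.7; 75 25 50.1; 90 52 51.5; 105 20 53.6; 120 31 59.0; 135 14 71.5; 150 10 50.2; 165 42 51.4; flat normal 44.36294049846515 39.6345991663251 [96.07923502  1.02391242] 56
```

View pics/w4z.png

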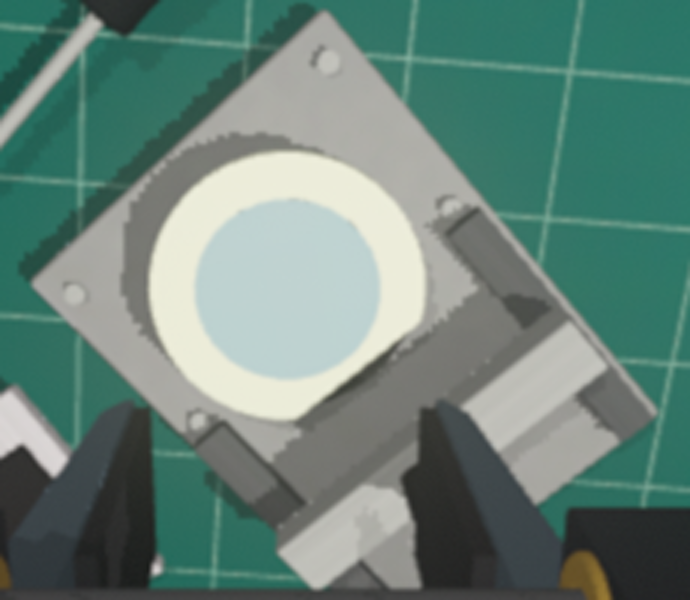

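Call:
jog_arm(plan=[0,0,0,1,0,0,0,1,0,0,0,1,0,0,0,1,0,0,0,1,0,0,0,1,0,0,0,1,0,0,0,1.05,0,4,0,0,0,4,0.1,0,0,4.15,0,0,0,0,0,0], claw=0, newtons=10)

```text
time_s: 12.48
ee_pos: [610.9, 31.8, 215.5]
ee_rot: [143.2, 89.8, 99.4]
force: [0.7, 0.4, 0.5]
gripper_width: 0.9
```

Call:
jog_arm(plan=[3,0,0,0,3,0,0,0,2,0,0,0,1,0,0,0,0,0,0,0])

```text
time_s: 12.9
ee_pos: [604.8, 27.0, 124.6]
ee_rot: [-134.8, 89.5, -178.7]
force: [0.1, 0.1, 0.2]
gripper_width: 0.4
```

Run:
```python
from h import *
rep();save("wrist","w5");save("scene","s6",(150,150,350,290),4); shift(jig(0,120,77))
```

```text
t 12.9 p [604.77  26.99 124.55] ytool ang 46.09 down [-8.4e-03 -2.0e-04 -1.0e+00] q [  1.5  26.4  94.5   0.   59.6 -44.6] F [0.14 0.11 0.23] w 0.4
tool shift cm [ 4.94  0.01 -0.04]
```

View pics/w5.png

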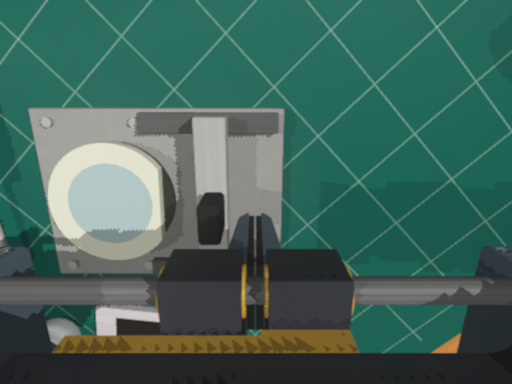

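View pics/s6.png

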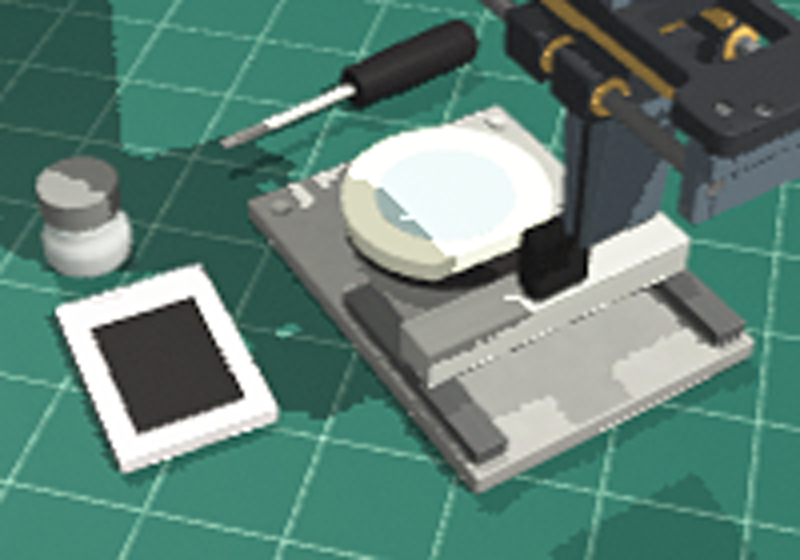

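Call:
jog_arm(plan=[2,0,0,0,1.5,0,0,0,0.8,0,0,0,0.2,0,0,0,0,0,0,0,0,0,0,0])

```text
time_s: 13.5
ee_pos: [608.2, 27.2, 84.9]
ee_rot: [48.0, 89.9, 4.1]
force: [-0.1, 0.3, 0.6]
gripper_width: 0.3
```

Run:
```python
from h import *
rep();save("wrist","w6");save("scene","s7",(150,150,350,290),4); shift(jig(0,120,77))
```

```text
t 13.5 p [608.18  27.2   84.9 ] ytool ang 46.08 down [ 2.3e-03  2.0e-04 -1.0e+00] q [  1.5  28.7  97.    0.   54.2 -44.6] F [-0.08  0.27  0.61] w 0.3
tool shift cm [ 0.59 -0.06 -0.08]
```

View pics/w6.png

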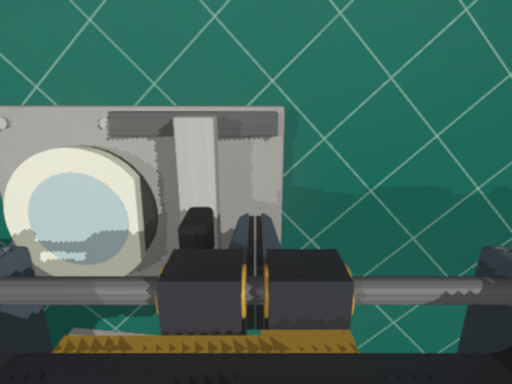

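View pics/s7.png

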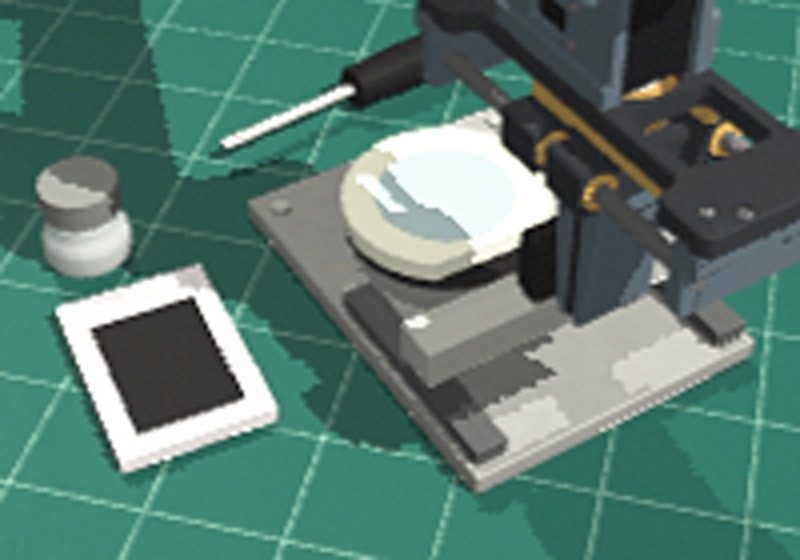

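Call:
jog_arm(plan=[0.2,-0.5,0,0,0.2,-0.3,-0.05,0,0,-0.2,0,0,0,-0.2,0,0,0,-0.2,0,0,0,-0.2,0,0,0,-0.2,0,0])

```text
time_s: 14.18
ee_pos: [594.9, 15.0, 79.7]
ee_rot: [83.4, 89.9, 39.4]
force: [-0.0, 3.3, -1.8]
gripper_width: 0.2
```

Call:
jog_arm(plan=[0,-0.2,0,0,0,-0.2,0,0,0,-0.2,0,0,0,-0.2,0,0,0,-0.2,0,0,0,-0.2,0,0])

```text
time_s: 14.68
ee_pos: [586.1, 5.9, 79.7]
ee_rot: [72.9, 90.0, 29.0]
force: [1.0, 2.3, -0.8]
gripper_width: 0.2
```

Run:
```python
from h import *
rep();save("wrist","w7"); R,p=tool();print('Fjig y',env.state()['force']@R[:,1]); c=np.array([-np.sin(YAW),np.cos(YAW)]);print('jig y',(p[:2]-J0)@c)
```

```text
t 14.68 p [586.11   5.87  79.71] ytool ang 46.08 down [ 3.e-04  2.e-04 -1.e+00] q [ -0.6  27.4 100.5   0.   52.2 -46.6] F [ 1.02  2.32 -0.77] w 0.2
Fjig y 1.346274546041099
jig y 89.5160893784973
```

View pics/w7.png

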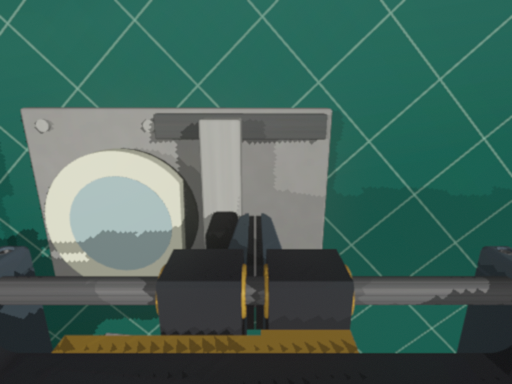

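Run:
```python
from h import *
C=cam("wrist");a=unproj(C,(201.5,170),43.5);b=unproj(C,(183.5,210),32);b2=unproj(C,(183.5,240),32);e=unproj(C,(201.5,130),43.5)
c=np.array([-np.sin(YAW),np.cos(YAW)])
for x in(a,e,b,b2):print((x[:2]-J0)@c)
```

```text
57.62253037913713
58.773928058578925
42.47164236652109
41.04166365994029
```

Call:
jog_arm(plan=[0,-0.2,0,0,0,-0.2,0,0,0,-0.2,0,0,0,-0.2,0,0,0,-0.2,0,0,0,-0.1,0,0,0,-0.1,0,0,0,0,0,0])

```text
time_s: 15.4
ee_pos: [577.6, -2.9, 79.7]
ee_rot: [-110.3, 90.0, -154.3]
force: [1.8, 1.4, 0.3]
gripper_width: 0.4
```

```bash
cat > f.py <<'E'
from h import *
import sys
rep();R,p=tool();print('Fjig y',env.state()['force']@R[:,1],'x',env.state()['force']@R[:,2]); c=np.array([-np.sin(YAW),np.cos(YAW)]);print('jig y',(p[:2]-J0)@c)
if len(sys.argv)>1: save("wrist",sys.argv[1])
E
python3 f.py w8
```

```text
t 15.4 p [577.61  -2.92  79.67] ytool ang 46.08 down [-3.e-04 -1.e-04 -1.e+00] q [ -1.4  26.7 101.6  -0.   51.7 -47.5] F [1.81 1.4  0.27] w 0.4
Fjig y 2.2625188027401664 x 0.33462582019835524
jig y 77.72475786424917
```

View pics/w8.png

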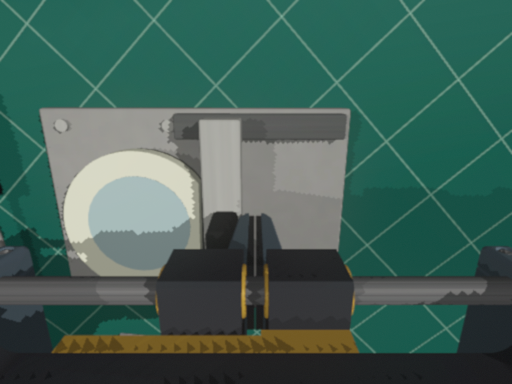

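Near contact; creep with 0.5 mm steps.

Call:
jog_arm(plan=[0,-0.05,0,0,0,-0.05,0,0,0,-0.05,0,0,0,0,0,0])

```text
time_s: 15.78
ee_pos: [576.8, -3.8, 79.7]
ee_rot: [80.1, 90.0, 36.1]
force: [0.3, 1.3, -0.6]
gripper_width: 0.5
```

Call:
jog_arm(plan=[0,-0.05,0,0,0,-0.05,0,0,0,0,0,0])

```text
time_s: 16.03
ee_pos: [576.0, -4.5, 79.7]
ee_rot: [74.0, 90.0, 30.1]
force: [1.0, 2.6, 0.7]
gripper_width: 0.3
```

Call:
jog_arm(plan=[0,-0.05,0,0,0,0,0,0])

```text
time_s: 16.2
ee_pos: [575.7, -4.9, 79.7]
ee_rot: [100.5, 90.0, 56.6]
force: [1.4, 2.0, 0.5]
gripper_width: 0.2
```

```bash
python3 f.py
```

```text
t 16.2 p [575.73  -4.89  79.66] ytool ang 46.09 down [ 0.  0. -1.] q [ -1.6  26.6 101.9   0.   51.5 -47.7] F [1.39 1.99 0.55] w 0.2
Fjig y 2.3986761324185615 x -0.37284702477780424
jig y 75.00119294211856
```

Call:
jog_arm(plan=[0,-0.04,0,0,0,0,0,0])

```text
time_s: 16.37
ee_pos: [575.5, -5.2, 79.7]
ee_rot: [90.6, 90.0, 46.7]
force: [1.6, 2.0, 0.8]
gripper_width: 0.4
```

Call:
jog_arm(plan=[0,-0.04,0,0,0,0,0,0])

```text
time_s: 16.53
ee_pos: [575.1, -5.5, 79.6]
ee_rot: [177.2, 90.0, 133.3]
force: [1.5, 2.0, -0.0]
gripper_width: 0.6
```

Call:
jog_arm(plan=[0,-0.03,0,0,0,0,0,0])

```text
time_s: 16.7
ee_pos: [575.0, -5.7, 79.7]
ee_rot: [95.9, 90.0, 52.0]
force: [1.4, 1.9, 1.3]
gripper_width: 0.3
```

```bash
python3 f.py w9
```

```text
t 16.7 p [574.98  -5.65  79.66] ytool ang 46.09 down [ 1.e-04  1.e-04 -1.e+00] q [ -1.7  26.5 102.    0.   51.5 -47.8] F [1.37 1.89 1.35] w 0.3
Fjig y 2.3126569091685796 x -0.3274273420503206
jig y 73.93343189318743
```

View pics/w9.png

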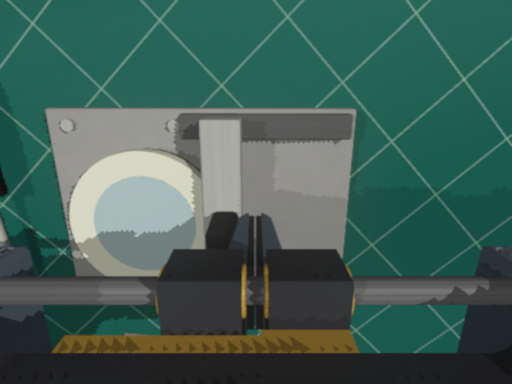

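Call:
jog_arm(plan=[0,-0.04,0,0,0,0,0,0])

```text
time_s: 16.92
ee_pos: [574.8, -5.9, 79.7]
ee_rot: [83.1, 90.0, 39.2]
force: [1.6, 2.8, 1.1]
gripper_width: 0.6
```

Call:
jog_arm(plan=[0,-0.04,0,0,0,0,0,0])

```text
time_s: 17.08
ee_pos: [574.7, -6.0, 79.7]
ee_rot: [81.5, 90.0, 37.6]
force: [1.9, 3.5, 0.1]
gripper_width: 0.4
```

Call:
jog_arm(plan=[0,-0.04,0,0,0,0,0,0])

```text
time_s: 17.25
ee_pos: [574.5, -6.2, 79.7]
ee_rot: [80.5, 89.9, 36.6]
force: [2.5, 4.3, 0.5]
gripper_width: 0.5
```

Call:
jog_arm(plan=[0,-0.04,0,0,0,0,0,0])

```text
time_s: 17.42
ee_pos: [574.2, -6.5, 79.7]
ee_rot: [78.2, 89.9, 34.3]
force: [2.4, 4.5, 0.5]
gripper_width: 0.5
```

Call:
jog_arm(plan=[0,-0.03,0,0,0,0,0,0])

```text
time_s: 17.58
ee_pos: [574.1, -6.6, 79.7]
ee_rot: [82.9, 89.9, 39.0]
force: [3.1, 4.9, 0.3]
gripper_width: 0.6
```

Call:
jog_arm(plan=[0,-0.03,0,0,0,0,0,0])

```text
time_s: 17.75
ee_pos: [574.1, -6.7, 79.7]
ee_rot: [79.9, 89.9, 36.0]
force: [4.9, 4.6, -0.4]
gripper_width: 0.2
```

```bash
python3 f.py w10
```

```text
t 17.75 p [574.08  -6.7   79.72] ytool ang 46.06 down [ 0.0015  0.0011 -1.    ] q [-1.900e+00  2.640e+01  1.022e+02  1.000e-01  5.130e+01 -4.800e+01] F [ 4.94  4.59 -0.38] w 0.2
Fjig y 6.733090968132198 x 0.37392207148800466
jig y 72.55148934986572
```

Call:
jog_arm(plan=[0,-0.03,0,0,0,0,0,0])

```text
time_s: 17.97
ee_pos: [574.0, -6.7, 79.7]
ee_rot: [81.5, 89.9, 37.6]
force: [3.7, 5.6, -0.0]
gripper_width: 0.5
```

Call:
jog_arm(plan=[0,-0.02,0,0,0,0,0,0,0,0,0,0])

```text
time_s: 18.22
ee_pos: [574.0, -6.8, 79.7]
ee_rot: [81.5, 89.9, 37.6]
force: [4.1, 5.9, -0.7]
gripper_width: 0.1
```

```bash
python3 f.py w11; python3 -c "
from h import *
save('scene','s8',(150,150,350,290),4)"
```

```text
t 18.22 p [573.99  -6.76  79.73] ytool ang 46.06 down [ 0.002   0.0015 -1.    ] q [-1.900e+00  2.640e+01  1.022e+02  1.000e-01  5.130e+01 -4.800e+01] F [ 4.07  5.86 -0.72] w 0.1
Fjig y 7.045623656205862 x -1.1394317681591282
jig y 72.44480944059806
```

View pics/s8.png

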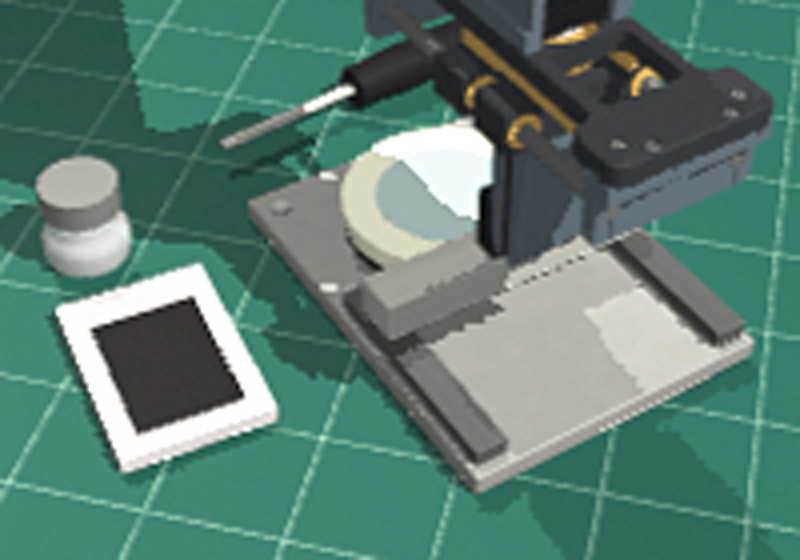

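Call:
jog_arm(plan=[0,-0.03,0,0,0,0,0,0,0,0.2,0,0,0,0.5,0,0,0,1,0,0,0,1,0,0,-1,0,0,0,-3,0,0,0,-3,0,0,0,-3.5,0,0,0,-3.5,0,0,0,0,0,0,0])

```text
time_s: 19.32
ee_pos: [595.2, 11.6, 228.1]
ee_rot: [42.2, 89.2, -1.7]
force: [0.7, -0.3, 0.8]
gripper_width: 0.4
```

```bash
python3 f.py w12; python3 -c "
from h import *
save('scene','s9',(150,150,350,290),4)"
```

```text
t 19.32 p [595.23  11.63 228.1 ] ytool ang 46.11 down [ 1.440e-02 -4.000e-04 -9.999e-01] q [  0.   20.1  88.5  -0.   70.5 -46.1] F [ 0.65 -0.32  0.83] w 0.4
Fjig y 0.23068441905287188 x 0.6966219562629722
jig y 100.4228063500486
```

View pics/s9.png

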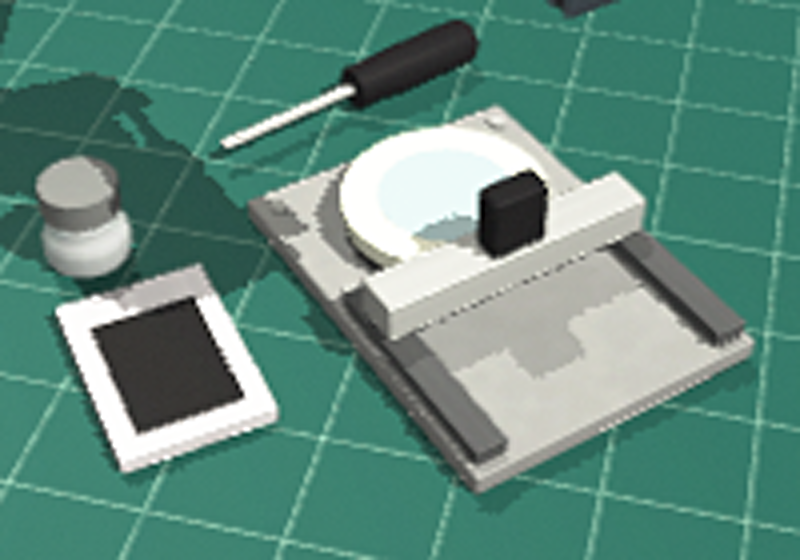

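View pics/w12.png

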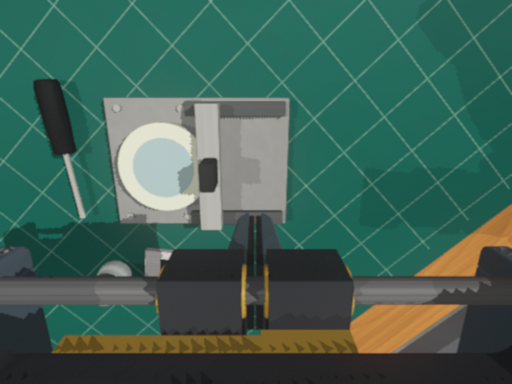

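Call:
jog_arm(plan=[0,-4,0,0,0,-4,0,0,0,-4,0,0,0,-2,0,0,0,0,0,0,0,0,0,0])

```text
time_s: 19.92
ee_pos: [493.4, -89.6, 218.8]
ee_rot: [-155.0, 89.9, 161.0]
force: [-0.2, -0.2, 0.5]
gripper_width: 0.5
```

```bash
python3 f.py w13
python3 - <<'E'
from h import *
im=cv2.imread("pics/w13_raw.png")[70:240,180:400]
cv2.imwrite("pics/w13z.png",cv2.resize(im,None,fx=3.5,fy=3.5,interpolation=cv2.INTER_CUBIC))
E
```

```text
t 19.92 p [493.44 -89.6  218.81] ytool ang 45.98 down [-2.e-03  7.e-04 -1.e+00] q [-11.6  12.6 100.7   0.   66.8 -57.6] F [-0.18 -0.16  0.49] w 0.5
Fjig y -0.24027535057986632 x -0.014256508272907076
jig y -43.09934318551348
```

View pics/w13z.png

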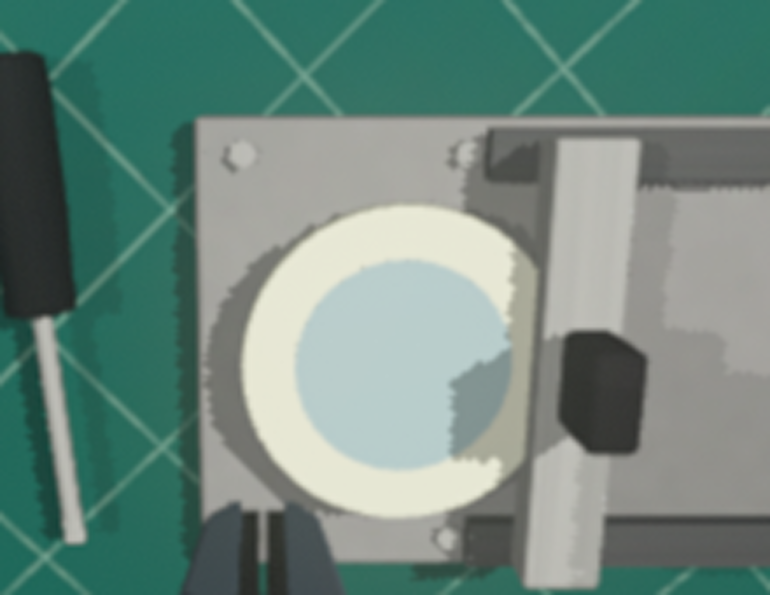

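```bash
python3 -c "
from workcell import env
print(env.job_done())"
```

```text
the job is handed in; nothing more can be done
None
```

I turned the lens until its flat faced the bar, slid the bar in until it lay flush along the flat, and handed the job in at about 20 s.

- **Turning the lens:** I pressed with both fingertips, one on each side of the axis. The readings at the end of each move showed 7 to 8 N in total, never above about 8.2 N. I turned it about 146° counter-clockwise, and a wrist picture then showed the flat about 1.5° short of square.
- **Sliding the bar:** I pushed the back of the handle with closed fingers. The wrist read about 2.3 N while the bar slid and about 7 N at the end, so roughly 4.5 N of that was on the lens. Further small push steps barely moved the bar, which suggested it was fully seated. After that reading I gave one last 0.3 mm push, whose peak force I did not read, then backed straight off.
- **Last checks:** The final wrist picture from the lens side shows the bar's face lying along the flat with no visible gap. The arm is clear of everything. The screwdriver, drive and jar look to be where they were.
- **What did not quite agree:** The cameras placed the jig's centre within about 2 mm of each other, within the calibration's stated accuracy. One wrist circle fit, contaminated by the background, was about 3 mm off, so I ignored it. I confirmed the final squareness only by eye and by how the bar seated, and did not measure it again.

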